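# Set the fruit gauge to a sample mango

### The job

On the fruit gauge, loosen the red wing screw that clamps the sliding collar, slide the collar so that its orange jaw pushes the sample mango along the cradle against the sprung black stop pad, until the mango is held between jaw and pad with a light squeeze of about 7 newtons. Then turn the wing screw fully tight again so the jaw stays there, and let go. Do not bruise the mango by pressing it hard (nowhere near 15 newtons), and leave the mug, the roll of tape and the jar where they are.

Things in the scene. Friction and masses are not known exactly. Their poses are not given: they have to be found in the camera images.
- gauge: Bench fruit gauge, fixed: grey base plate 190 (x) x 400 (y) x 12 mm; origin at the centre of its underside, on the bench; z up. A square steel bar (16 mm) runs along its y at x = -65 mm, centre 62 mm above the bench, between two blue posts at y = -175 and +175 mm (tops 80 mm high). A cradle of two aluminium rods along y at x = +45 mm carries the mango. The collar slides along +y of this frame towards the stop.
- collar (a joint): Slide of the collar along the bar, in m, 0 to 0.185; grows towards the gauge's +y (towards mango and stop). Starts between 0 and 0.025. Locked (holds more than 25 N) while the screw is tight; with the screw loose it still drags about 3 N and stays where it is left. The collar is an aluminium block 44 (x) x 36 (y) x 44 mm round the bar, its top 84 mm above the bench.
- screw (a joint): Angle of the wing screw in rad, 0 fully tight (hard stop) to 2.5. Grows, loosening, anticlockwise seen from above. Starts between 0 and 0.2. It begins to grip the bar below 1.0 rad and grips harder the further it is tightened; above 1.1 rad the collar is free. Turning takes about 0.07 N m, tightening up to 0.12 N m. The wing does not rise or sink as it turns and keeps its angle when let go. At 0 the wing lies along the gauge's y.
- wing (a point): Grip point on the red wing of the set screw. The wing is an upright flat plate 34 mm long (along this point's x), 9 mm thick (along its y), 26 mm tall; this point lies on the screw's vertical axis, 110 mm above the bench, 10 mm below the wing's top and 16 mm above its lower edge. z up. Free space beside it above 85 mm.
- jaw_face (a point): Centre of the flat orange jaw face, 50 mm wide x 45 mm tall, that pushes the mango; faces the gauge's +y. It is carried by the collar: 110 mm beside the screw axis (gauge +x) and 10 mm ahead of it (gauge +y). Axes parallel to the gauge's.
- stop: Blue pillar of the end stop, fixed on the gauge 60 x 14 x 78 mm; origin at the centre of its foot, at gauge x = 45, y = 185 mm. It carries a plunger with a black rubber pad (50 x 45 mm, centre 62 mm above the bench) facing the gauge's -y. How far the plunger is screwed out is set differently each time and is not reported: the pad's face stands 30 to 90 mm before the pillar's origin. The pad is backed by a spring of 3 N/mm with 10 mm of travel.
- fruit: Sample mango, rigid, green with a purple blush, 100 mm long and 76 mm thick, about 0.2 to 0.32 kg; origin at its centre, long axis along its y. It lies loose in the cradle along the gauge's y, centre 62 mm above the bench, clear of jaw and pad at first. Pushing it along the cradle takes about 1 to 3 N.
- mug_mid (a point): Blue mug with a handle, 76 mm across, 80 mm high; point at its centre half-way up. Leave alone.
- tape_mid (a point): Yellow roll of tape lying flat, 100 mm across, 45 mm high; point at its centre half-way up. Leave alone.
- jar_mid (a point): Amber jar, 60 mm across, 85 mm high; point at its centre half-way up. Leave alone.

How it is judged:
By the outcome, as a careful person would: the job done as asked, in the order asked, and still so for the second after the job is handed in, with the robot touching nothing.
It also fails if it takes over 72 s, if anything falls off the work surface, if the arm or the gripper's body presses on something with over 40 N, if the wrist force passes 120 N, or if a joint passes its speed limit or range.

### The arm

A 6-joint arm with a two-finger parallel gripper is mounted at the origin on the work surface. World frame = base frame: x ahead of the robot, y to its left, z up, the work surface at z = 0. Lengths are in m, angles in rad, forces in N, time in s.
With the tool pointing down it reaches from about 0.3 to 1 m from the base axis. Payload 5.1 kg.
Tool frame: the origin (TCP) lies on the centre line of the jaws, within the pads' length; the fingertips stand 8 mm ahead of it and the grasp point (between the pads) lies 11 mm behind it (env.tip_extent is the distance from the TCP to the fingertips, in m); z points along the fingers, x is the direction in which the jaws open and shut, and the axes are right-handed (so a half turn about z gives the same grasp; the last joint's range is limited). The gripper opens to 95 mm and grips with 3 to 60 N. Pads are 20 mm wide; open, the fingers measure 119 mm over their backs; the gripper's body (75 mm by 180 mm) begins 59 mm behind the grasp point.
Start: joints at [-1.246, 0.124, 1.65, -0, 1.367, -0.083], TCP at [0.258, -0.597, 0.223] pointing down, gripper open.
Joint ranges: [-2.61, 2.61], [-1.02, 2.33], [0.03, 2.71], [-1.35, 4.49], [0.32, 2.68], [-2.91, 2.91]. Speed limits (rad/s): [2.57, 2.57, 3.14, 3.14, 3.14, 3.14].

### API

Orientations are given as a 3x3 rotation matrix whose columns are the frame's x, y, z axes.
In Python, from bench import env, effector, kinematics, optics, masks_of, monitor gives the robot as it stands. Calls block until the motion is done:
- env.movep(position, orientation): joint-space move of the TCP to a pose.
- env.move_straight(position, speed=0.15, attitude=None, force_limit=None): straight line of the TCP; attitude=None keeps the orientation; speed is the mean speed in m/s. With force_limit (N) it stops when the force on the tool has changed by that much, and returns True; else False.
- env.move_joints(angles): joint-space move.
- effector.open_gripper() and effector.clamp(): open the fingers fully, or close them until they stop; the grip force is fixed at half the most.
- env.hold(seconds).
- kinematics.ik(position, orientation): joint angles nearest the present ones, or None.
- optics.capture(name): name is "scene" or "top"; returns a dict with "pixels" (480x640x3 uint8, red, green, blue), "camera_matrix" (3x3 intrinsics, pixels), "position" and "rotation" of the camera in the world. Camera axes: x right, y down, z forward; pixel columns grow to the right and rows downward; lengths in m; the calibration is good to about 2 mm. A picture is of the moment at which its call begins. There is no depth.
A pose or a line that the arm cannot do raises env.PlanningError and nothing moves.
- env.sign_off(): hands the job in, once; it reports no verdict.
Trained networks look in the newest picture that a camera, given by its name, has taken for a name from the list of things; names that differ only in an ending like _2 or _b are one class to them, and where a whole thing is asked for, a point or a joint stands for the part that bears it (a point fixed in the world has none). Each returns a list of dicts, best first, with "conf" (0 to 1); they miss things now and then, are a little off and sometimes report something else, mostly with a low value. They report only what shows in the picture. A call takes as long as a camera call.
- masks_of(camera, query): "mask" (480x640 bool, what is visible of it) and "position" ([column, row] in pixels, amid what is visible of it).
Readings, each from a call of its own:
- monitor.read_time(): time.
- monitor.read_joint_pos(): joint angles.
- monitor.read_joint_velocities(): joint speeds.
- monitor.read_joint_efforts(): joint torques, N m.
- monitor.read_tcp_pos(): TCP position.
- monitor.read_tool_rot(): TCP orientation.
- monitor.read_contact_force(): force on the tool from outside, world axes, zero at the start.
- monitor.read_ft_torque(): the same for the moment, N m.
- monitor.read_grip_width(): finger opening in m.
Only numpy, scipy, OpenCV 4.12 (cv2) and the standard library are available. Lean on these libraries where they do the work, as an engineer would, in place of code of your own. Each camera call takes 0.05 s, during which the arm holds its last target.

## Working session

There is one attempt and no reset: what is moved stays moved. The work goes in short steps, each a Python script; the robot and the scene stay as the last script left them, time stands still between calls to the robot, and variables do not carry over. Pictures are saved under pics/ and viewed, and the job is handed in when it is done.

```bash
mkdir -p pics; ls
python3 - <<'E'
from bench import env, effector, kinematics, optics, masks_of, monitor
import cv2
for n in ("scene","top"):
    c=optics.capture(n)
    cv2.imwrite(f"pics/{n}0.png",c["pixels"][:,:,::-1])
    print(n,c["camera_matrix"].tolist(),c["position"],c["rotation"].tolist())
    for q in ("gauge","collar","wing","jaw_face","stop","fruit","screw","mug_mid","tape_mid","jar_mid"):
        r=masks_of(n,q)
        print(q,[(round(d["conf"],2),[round(float(v),1) for v in d["position"]],int(d["mask"].sum())) for d in r[:2]])
print(monitor.read_time(),monitor.read_contact_force())
E
```

```text
pics
scene [[538.8390980316263, 0.0, 319.7167411620068], [0.0, 538.8390980316263, 247.08934078572233], [0.0, 0.0, 1.0]] [1.19195963 0.32368098 0.87341981] [[-0.46643873864174173, 0.6806670217647369, -0.5649135407973719], [0.8845438550089103, 0.35593920189468825, -0.30147877723074995], [-0.004131786572010153, -0.6403121817024064, -0.7681036637741209]]
gauge [(0.69, [341.4, 276.3], 15188)]
collar [(0.67, [308.4, 215.6], 1145)]
wing [(0.69, [318.6, 191.6], 169)]
jaw_face [(0.71, [307.5, 213.2], 1243)]
stop [(0.6, [375.3, 317.9], 1465)]
fruit [(0.91, [302.4, 252.3], 1705), (0.52, [307.3, 214.6], 1148)]
screw [(0.61, [320.5, 194.1], 185)]
mug_mid [(0.98, [269.9, 305.0], 2086)]
tape_mid [(0.88, [230.8, 213.8], 1539)]
jar_mid [(0.9, [423.4, 356.1], 1592), (0.64, [308.0, 215.8], 1271)]
top [[530.6826123606452, 0.0, 317.7433177412284], [0.0, 530.6826123606452, 231.77611218617622], [0.0, 0.0, 1.0]] [0.54787869 0.01374495 1.14930852] [[0.019505130334786347, -0.995642789991671, 0.0911865375383009], [-0.9996590245387209, -0.017837269232581412, 0.019070041547337654], [-0.017360430550990794, -0.09152740881247193, -0.9956512184932826]]
gauge [(0.97, [313.5, 260.5], 15405)]
collar [(0.7, [362.1, 292.1], 791)]
wing [(0.6, [357.3, 307.0], 117), (0.19, [248.3, 207.2], 820)]
jaw_face [(0.59, [360.3, 295.5], 762), (0.3, [342.5, 244.4], 1509)]
stop [(0.8, [249.1, 207.6], 795)]
fruit []
screw [(0.46, [357.0, 304.1], 108)]
mug_mid [(0.63, [345.1, 189.2], 1325)]
tape_mid [(0.75, [461.6, 282.4], 1087)]
jar_mid [(0.89, [204.2, 196.9], 844)]
1.1 [0.49878964 0.11508939 0.22390525]
```

View pics/scene0.png

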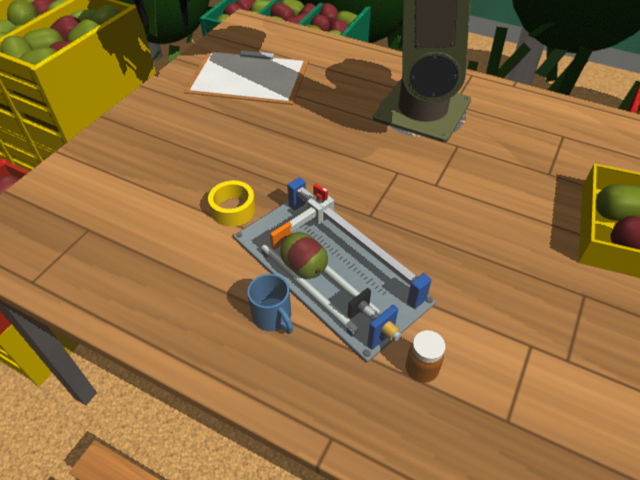

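View pics/top0.png

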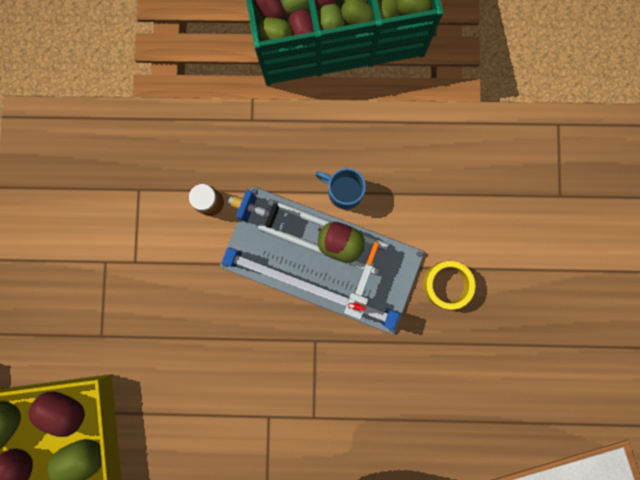

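Run:
```python
import cv2
a=cv2.imread("pics/top0.png")[160:360,180:440]; cv2.imwrite("pics/top0z.png",cv2.resize(a,None,fx=3,fy=3,interpolation=cv2.INTER_CUBIC))
a=cv2.imread("pics/scene0.png")[160:360,220:480]; cv2.imwrite("pics/scene0z.png",cv2.resize(a,None,fx=3,fy=3,interpolation=cv2.INTER_CUBIC))
```

```text
(no output)
```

View pics/top0z.png

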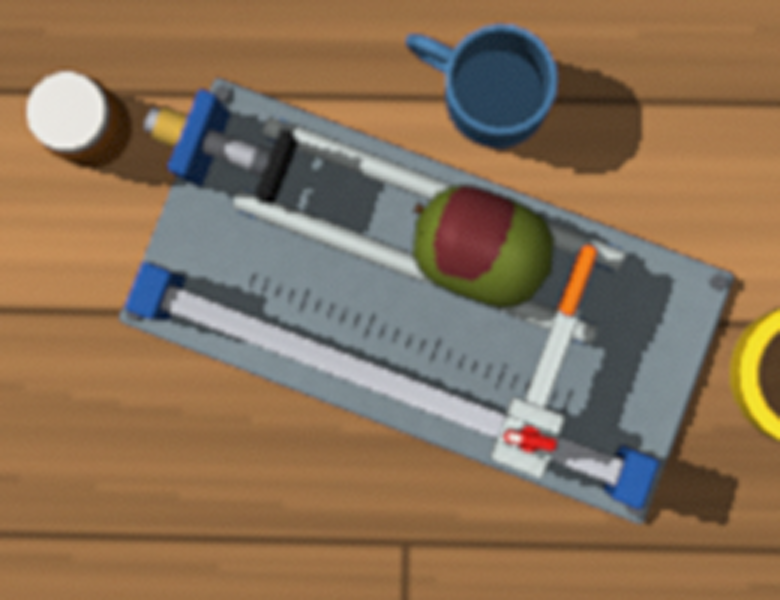

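View pics/scene0z.png

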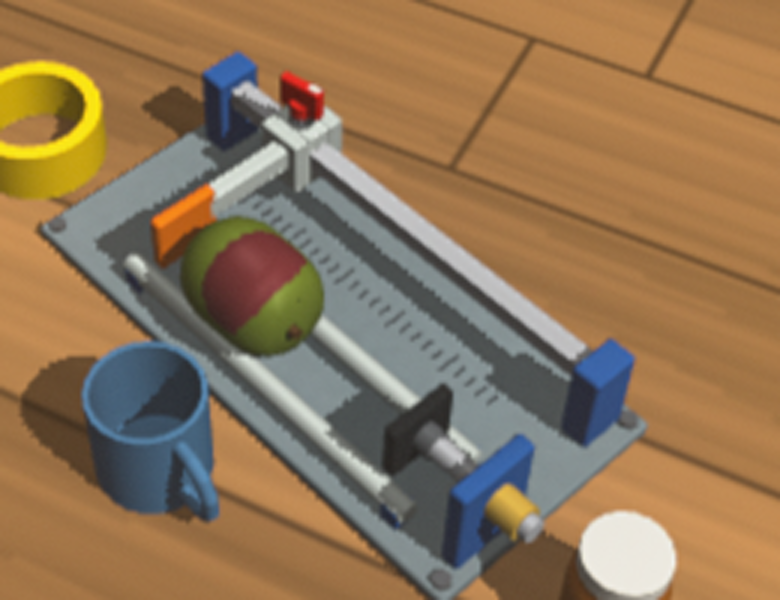

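The top view shows the gauge yawed about -20° in world. The collar and wing are at the robot-side right end (about 357,306 px), the mango is at (342,244), the black pad at (272,216), and the stop pillar at (246,206). Next I fit the gauge pose from plate corners and posts in both views.

```bash
cat > h.py <<'E'
import numpy as np
from scipy.optimize import least_squares
CAM={"scene":(538.839,319.717,247.089,np.array([1.19195963,0.32368098,0.87341981]),np.array([[-0.46643873864174173,0.6806670217647369,-0.5649135407973719],[0.8845438550089103,0.35593920189468825,-0.30147877723074995],[-0.004131786572010153,-0.6403121817024064,-0.7681036637741209]])),
"top":(530.6826,317.7433,231.776,np.array([0.54787869,0.01374495,1.14930852]),np.array([[0.019505130334786347,-0.995642789991671,0.0911865375383009],[-0.9996590245387209,-0.017837269232581412,0.019070041547337654],[-0.017360430550990794,-0.09152740881247193,-0.9956512184932826]]))}
def proj(n,P):
    f,cx,cy,p,R=CAM[n]; q=R.T@(np.asarray(P)-p); return np.array([f*q[0]/q[2]+cx,f*q[1]/q[2]+cy])
def g2w(g,P):
    x,y,a=g; c,s=np.cos(a),np.sin(a); return np.array([x+c*P[0]-s*P[1],y+s*P[0]+c*P[1],P[2]])
def on_plane(n,uv,z):
    f,cx,cy,p,R=CAM[n]; d=R@np.array([(uv[0]-cx)/f,(uv[1]-cy)/f,1]); return p+d*(z-p[2])/d[2]
E
python3 - <<'E'
from h import *
T=lambda u,v:np.array([180+(u+.5)/3-.5,160+(v+.5)/3-.5]); S=lambda u,v:np.array([220+(u+.5)/3-.5,160+(v+.5)/3-.5])
obs=[("top",T(217,80),(.095,.2,.012)),("top",T(736,276),(.095,-.2,.012)),("top",T(645,522),(-.095,-.2,.006)),("top",T(122,318),(-.095,.2,.012)),
("scene",S(40,229),(.095,-.2,.012)),("scene",S(647,424),(-.095,.2,.012)),("scene",np.array([368.5,359]),(.095,.2,.008))]
r=least_squares(lambda g:np.concatenate([proj(n,g2w(g,P))-uv for n,uv,P in obs]),[.45,0,-.36],loss='soft_l1')
g=r.x; print(g); print(np.array([proj(n,g2w(g,P))-uv for n,uv,P in obs]).round(1))
for n in CAM:
  rr=least_squares(lambda g:np.concatenate([proj(m,g2w(g,P))-uv for m,uv,P in obs if m==n]),g); print(n,rr.x)
inv=lambda W:(lambda d:np.array([np.cos(g[2])*d[0]+np.sin(g[2])*d[1],-np.sin(g[2])*d[0]+np.cos(g[2])*d[1],W[2]]))(W[:2]-g[:2])
for nm,n,uv,z in [("wingtop","top",T(531,440),.118),("wing","scene",np.array([318.6,191.6]),.107),("jawtop","top",T(590,250),.0845),("mango","top",T(484,245),.062),("mango","scene",np.array([303.6,255]),.062),("padtop","top",T(290,132),.0845),("padtop2","top",T(270,195),.0845),("pad","scene",S(418,427),.062),
 ("post-","top",T(637,465),.08),("post+","top",T(155,280),.08),("stop","top",T(205,95),.078)]:
  print(nm,n,inv(on_plane(n,uv,z)).round(4))
np.save("g.npy",g)
E
```

```text
[ 0.59336796  0.02507056 -0.34425958]
[[-0.4 -0.7]
 [ 0.3 -0.9]
 [-0.3  1. ]
 [-1.1  1.8]
 [-1.1 -1. ]
 [ 0.8 -1.2]
 [-1.7  2.3]]
scene [ 0.59233265  0.02584396 -0.34148031]
top [ 0.59404746  0.02432845 -0.34759788]
wingtop top [-0.0649 -0.0969  0.118 ]
wing scene [-0.0635 -0.0998  0.107 ]
jawtop top [ 0.0665 -0.092   0.0845]
mango top [ 0.0462 -0.0245  0.062 ]
mango scene [ 0.0448 -0.0245  0.062 ]
padtop top [0.0697 0.125  0.0845]
padtop2 top [0.025  0.1221 0.0845]
pad scene [0.0434 0.1253 0.062 ]
post- top [-0.0562 -0.1709  0.08  ]
post+ top [-0.0559  0.1744  0.08  ]
stop top [0.0735 0.1895 0.078 ]
```

The fit agrees with the known sizes to about 2 mm. Next I refine the wing by red-pixel segmentation and check reachability and joint 6 range for the turn.

Run:
```python
from h import *
import cv2
g=np.load("g.npy")
from bench import env, kinematics, monitor
O=[]
for n,(u0,u1,v0,v1) in {"top":(330,380,285,325),"scene":(300,340,175,215)}.items():
    a=cv2.imread(f"pics/{n}0.png"); hsv=cv2.cvtColor(a,cv2.COLOR_BGR2HSV)
    m=((hsv[...,0]<6)|(hsv[...,0]>174))&(hsv[...,1]>150)&(hsv[...,2]>90)
    w=np.zeros_like(m); w[v0:v1,u0:u1]=m[v0:v1,u0:u1]
    v,u=np.nonzero(w); print(n,w.sum(),u.mean(),v.mean(),u.min(),u.max(),v.min(),v.max()); O.append((n,np.array([u.mean(),v.mean()]),w))
# silhouette fit of plate: params x,y (gauge), angle
def sil(n,p):
    x,y,t=p; pts=[]
    for dx in(-.017,.017):
        for dy in(-.0045,.0045):
            for z in(.094,.12):
                pts.append(proj(n,g2w(g,(x+dy*np.cos(t)-dx*np.sin(t), y+dx*np.cos(t)+dy*np.sin(t),z))))
    h=cv2.convexHull(np.array(pts,np.float32)); M=cv2.moments(h); return np.array([M['m10']/M['m00'],M['m01']/M['m00']]),h
for n,c,w in O:
    r=least_squares(lambda q:sil(n,(q[0],q[1],.1))[0]-c,[-.065,-.098],x_scale=.01,diff_step=1e-3); print(n,"axis",r.x)
    _,h=sil(n,(*r.x,.1)); print("pred box",h.min((0,1)),h.max((0,1)))
r=least_squares(lambda q:np.concatenate([sil(n,(q[0],q[1],.1))[0]-c for n,c,w in O]),[-.065,-.098],x_scale=.01,diff_step=1e-3); print("joint",r.x,r.fun)
wx,wy=r.x
W=g2w(g,(-.065,wy,.099)); print("wing world",W)
for th in (0,.1,1.3,1.6,2.0):
  for h in (0,np.pi):
    a=g[2]+th+h; x=np.array([np.cos(a),np.sin(a),0]); z=np.array([0,0,-1.]); R=np.column_stack([x,np.cross(z,x),z])
    q=kinematics.ik(W,R); print(th,h,None if q is None else np.round(q,3))
print(monitor.read_time())
```

```text
top 66 358.04545454545456 306.3636363636364 353 364 302 309
scene 100 320.51 191.91 314 327 184 199
top axis [-0.06420653 -0.09991097]
pred box [348.61752 301.48355] [367.50085 311.247  ]
scene axis [-0.06563951 -0.09646131]
pred box [312.66965 182.24364] [328.3032  201.64131]
joint [-0.06507716 -0.09845681] [-0.85838503  0.15295039 -0.87052527 -0.37618524]
wing world [ 0.49895264 -0.04567187  0.099     ]
0 0 [-0.198 -0.096  2.09  -0.     1.148  0.146]
0 3.141592653589793 None
0.1 0 [-0.198 -0.096  2.09  -0.     1.148  0.046]
0.1 3.141592653589793 None
1.3 0 [-0.198 -0.096  2.09  -0.     1.148 -1.154]
1.3 3.141592653589793 [-0.198 -0.096  2.09  -0.     1.148  1.987]
1.6 0 [-0.198 -0.096  2.09  -0.     1.148 -1.454]
1.6 3.141592653589793 [-0.198 -0.096  2.09  -0.     1.148  1.687]
2.0 0 [-0.198 -0.096  2.09  -0.     1.148 -1.854]
2.0 3.141592653589793 [-0.198 -0.096  2.09  -0.     1.148  1.287]
1.1
```

```bash
cat >> h.py <<'E'
def rotd(a):
    x=np.array([np.cos(a),np.sin(a),0]); z=np.array([0,0,-1.]); return np.column_stack([x,np.cross(z,x),z])
E
python3 - <<'E'
from h import *
from bench import env, effector, kinematics, optics, monitor
import cv2
g=np.load("g.npy"); W=g2w(g,(-.065,-.0985,.099)); R=rotd(g[2]+.1)
env.movep(W+[0,0,.08],R); print(monitor.read_time(),monitor.read_contact_force())
hit=env.move_straight(W,speed=.08,force_limit=8); print(hit,monitor.read_tcp_pos()-W,monitor.read_contact_force(),monitor.read_time())
for n in("scene","top"):
    a=optics.capture(n)["pixels"][:,:,::-1]; cv2.imwrite(f"pics/{n}1.png",cv2.resize(a[140:340,220:440],None,fx=3,fy=3,interpolation=cv2.INTER_CUBIC))
E
```

```text
3.2583 [ 0.85604    -0.09457724  0.45793592]
False [ 0.00058306 -0.00011187  0.00072997] [0.34844718 1.15469468 0.31595646] 4.4083
```

View pics/scene1.png

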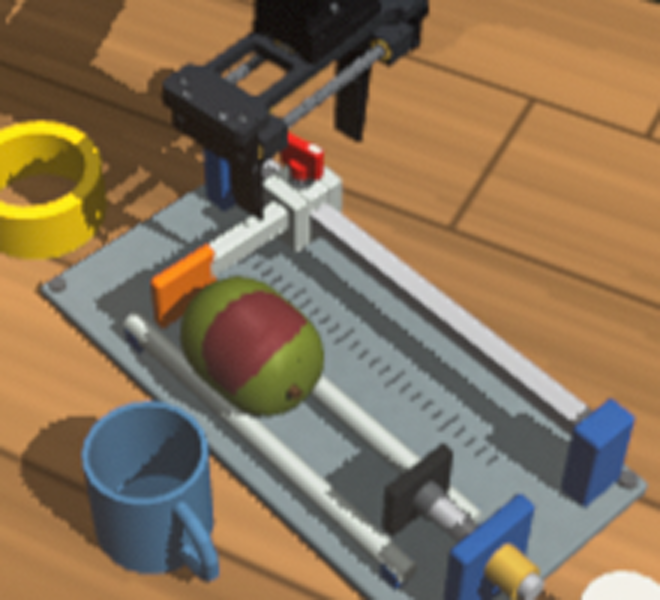

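View pics/top1.png

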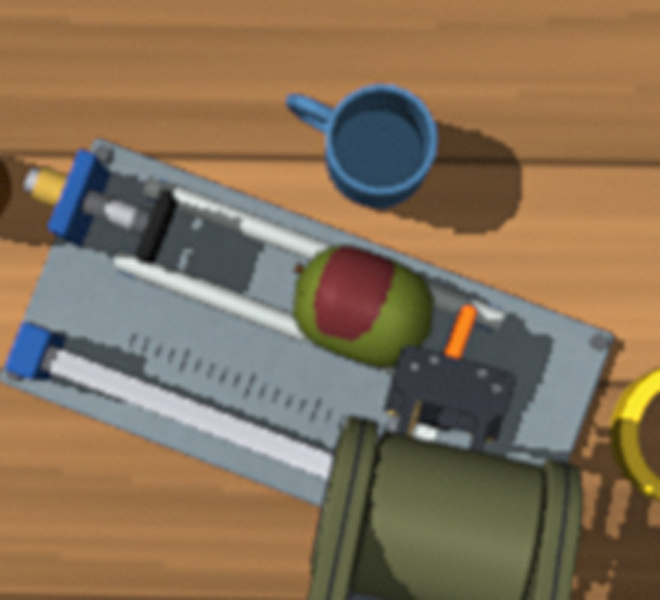

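The fingers straddle the red wing: in the scene crop the wing is at (303,157), with fingers at (248,180) and (352,105). Nothing is touching, so I clamp.

Run:
```python
from h import *
from bench import env, effector, kinematics, optics, monitor
g=np.load("g.npy")
def F(n=5):
    fs=[]; 
    for _ in range(n): fs.append(monitor.read_contact_force()); env.hold(.02)
    f=np.mean(fs,0); c,s=np.cos(g[2]),np.sin(g[2]); return np.array([c*f[0]+s*f[1],-s*f[0]+c*f[1],f[2]]).round(2)
print(F()); p0=monitor.read_tcp_pos()
effector.clamp(); env.hold(.2)
print(monitor.read_grip_width(),F(),(monitor.read_tcp_pos()-p0).round(4),monitor.read_ft_torque(),monitor.read_joint_pos().round(3),monitor.read_time())
```

```text
[ 0.17 -0.47  0.27]
0.009588627054263752 [-1.24  0.05  0.82] [-0.0006  0.0001 -0.0006] [0.03714606 0.18217209 0.04183203] [-0.199 -0.096  2.09  -0.     1.148  0.046] 6.1833
```

```bash
cat >> h.py <<'E'
g=np.load("g.npy"); 
def tog(f):
    c,s=np.cos(g[2]),np.sin(g[2]); return np.array([c*f[0]+s*f[1],-s*f[0]+c*f[1],f[2]])
E
python3 - <<'E'
from h import *
from bench import env, effector, kinematics, optics, monitor
import cv2
q=monitor.read_joint_pos().copy(); 
print("cmd q",q)
for d in (.3,.6,.9,1.1,1.3):
    t=q.copy(); t[5]-=d; env.move_joints(t); env.hold(.05)
    print(d,tog(monitor.read_contact_force()).round(2),monitor.read_ft_torque().round(3),monitor.read_grip_width().__round__(4),monitor.read_joint_pos()[5].round(3),monitor.read_time())
for n in("scene","top"):
    a=optics.capture(n)["pixels"][:,:,::-1]; cv2.imwrite(f"pics/{n}2.png",cv2.resize(a[140:340,220:440],None,fx=3,fy=3,interpolation=cv2.INTER_CUBIC))
E
```

```text
cmd q [-1.98523890e-01 -9.63763917e-02  2.09019311e+00 -5.62641187e-05
  1.14819159e+00  4.56918901e-02]
0.3 [ 0.52  0.45 -0.78] [-0.036 -0.21  -0.007] 0.0096 -0.252 6.625
0.6 [ 2.56  2.65 -2.04] [ 0.182 -0.621  0.032] 0.0093 -0.551 7.0667
0.9 [ 4.64  2.53 -3.76] [ 0.248 -1.063  0.091] 0.0095 -0.85 7.5083
1.1 [ 4.49  2.86 -3.9 ] [ 0.233 -1.076  0.105] 0.0094 -1.05 7.8667
1.3 [ 4.34  3.84 -4.39] [ 0.28  -1.066  0.076] 0.0092 -1.25 8.225
```

View pics/scene2.png

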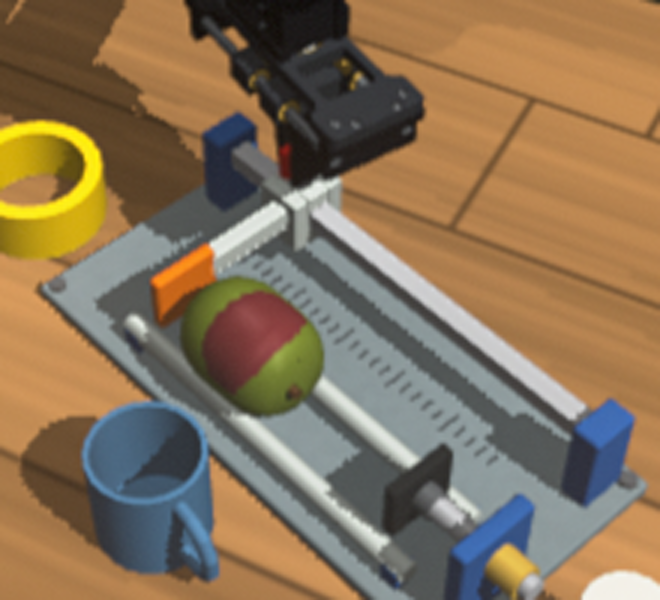

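The gripper has turned with the wing, the force stays small, and the jaw and mango are unmoved. I'll test slide 10 mm.

Run:
```python
from h import *
from bench import env, effector, kinematics, optics, monitor
yv=np.array([-np.sin(g[2]),np.cos(g[2]),0])
p=monitor.read_tcp_pos().copy(); np.save("p0.npy",p); np.save("q0.npy",monitor.read_joint_pos())
for i in range(1,4):
    h=env.move_straight(p+yv*.004*i,speed=.03,force_limit=14)
    a=tog(monitor.read_contact_force()); env.hold(.05)
    print(i,h,a.round(2),tog(monitor.read_contact_force()).round(2),tog(monitor.read_tcp_pos()-p).round(4),monitor.read_grip_width().__round__(4),monitor.read_time())
```

```text
1 False [ 2.89 -2.49 -1.96] [ 3.73 -3.43 -2.34] [ 0.      0.0036 -0.    ] 0.0094 8.675
2 False [ 3.62 -2.68 -2.74] [ 2.9  -1.82 -2.94] [ 0.      0.0081 -0.    ] 0.009 9.0083
3 False [ 3.77 -1.5  -3.08] [ 4.51 -0.07 -3.32] [ 0.      0.0122 -0.    ] 0.0093 9.3417
```

Run:
```python
from h import *
from bench import env, effector, kinematics, optics, monitor
import cv2
yv=np.array([-np.sin(g[2]),np.cos(g[2]),0]); p=np.load("p0.npy")
for s in (.03,.05,.07,.09):
    h=env.move_straight(p+yv*s,speed=.05,force_limit=10)
    a=tog(monitor.read_contact_force()); 
    print(s,h,a.round(2),tog(monitor.read_tcp_pos()-p).round(4),monitor.read_grip_width().__round__(4),monitor.read_time())
    if h: break
for n in("scene","top"):
    a=optics.capture(n)["pixels"][:,:,::-1]; cv2.imwrite(f"pics/{n}3.png",cv2.resize(a[140:340,220:440],None,fx=3,fy=3,interpolation=cv2.INTER_CUBIC))
```

```text
0.03 False [ 4.41 -2.65 -3.61] [ 0.0001  0.0299 -0.    ] 0.0096 9.85
0.05 False [ 3.73 -2.64 -2.9 ] [ 0.0002  0.0498 -0.    ] 0.0095 10.4
0.07 False [ 4.94 -3.75 -4.13] [ 0.0003  0.0698 -0.    ] 0.0089 10.95
0.09 False [ 5.31 -2.82 -4.17] [ 0.0004  0.0897 -0.    ] 0.0096 11.5
```

View pics/scene3.png

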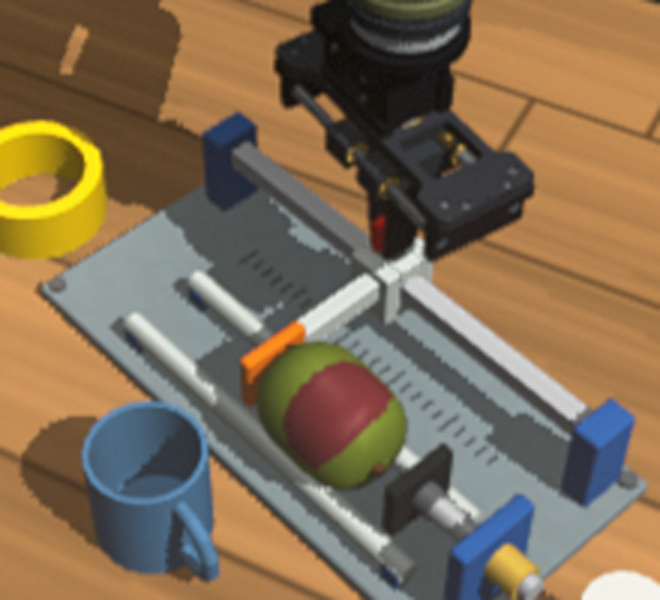

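View pics/top3.png

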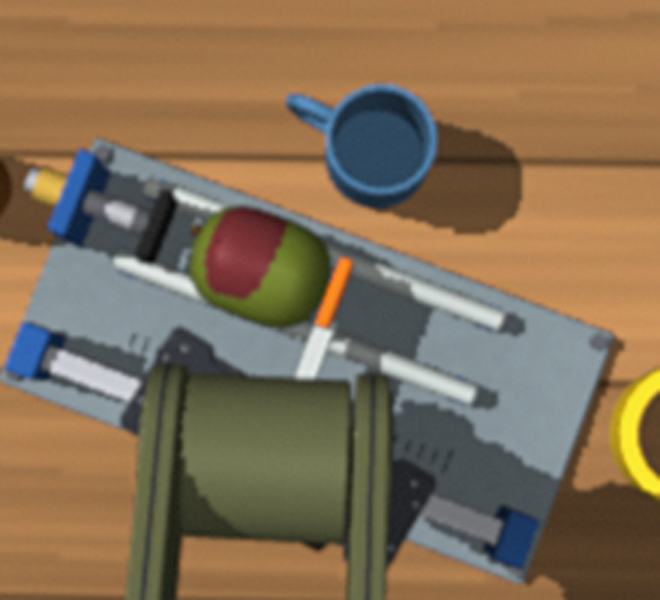

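The mango is riding ahead of the jaw. In the top crop its tip is at (195,250) and the pad at (165,228), so roughly 12–18 mm remain. I'll turn back slightly, still free of the bar, then creep in with averaged force readings.

```bash
cat > creep.py <<'E'
from h import *
from bench import env, effector, kinematics, optics, monitor
yv=np.array([-np.sin(g[2]),np.cos(g[2]),0]); p=np.load("p0.npy")
def F(n=12):
    fs=[]
    for _ in range(n): fs.append(tog(monitor.read_contact_force())); env.hold(.015)
    return np.mean(fs,0)
E
python3 - <<'E'
from creep import *
print(F().round(2))
q=monitor.read_joint_pos().copy(); q[5]+=.13; env.move_joints(q); print("rot",F().round(2),tog(monitor.read_tcp_pos()-p).round(4))
env.move_straight(p+yv*.095,speed=.03,force_limit=10); base=F(); print("base",base.round(2))
for s in np.arange(.096,.112,.001):
    h=env.move_straight(p+yv*s,speed=.01,force_limit=9)
    a=F(); print(round(s,4),h,a.round(2),tog(monitor.read_tcp_pos()-p)[1].round(5),round(monitor.read_time(),2))
    if h or a[1]<base[1]-3.5: break
E
```

```text
[ 5.17 -2.47 -3.5 ]
rot [ 3.71 -2.46 -2.47] [ 0.0004  0.0896 -0.    ]
base [ 4.95 -3.41 -3.24]
0.096 False [ 5.1  -4.65 -3.06] 0.0953 13.22
0.097 False [ 4.85 -4.98 -2.73] 0.09622 13.68
0.098 False [ 5.11 -5.1  -2.9 ] 0.09721 14.12
0.099 False [ 5.22 -5.02 -2.79] 0.09819 14.57
0.1 False [ 5.05 -4.84 -2.74] 0.0992 15.03
0.101 False [ 5.13 -5.01 -2.9 ] 0.10019 15.47
0.102 False [ 4.99 -4.75 -2.54] 0.10118 15.93
0.103 False [ 5.34 -4.9  -2.62] 0.10217 16.38
0.104 False [ 5.09 -5.13 -2.77] 0.10318 16.82
0.105 False [ 4.98 -5.08 -2.76] 0.10417 17.27
0.106 False [ 5.21 -5.21 -2.57] 0.10516 17.73
0.107 False [ 4.97 -4.98 -2.74] 0.10616 18.18
0.108 False [ 5.38 -5.16 -2.79] 0.10717 18.62
0.109 False [ 5.27 -5.05 -2.7 ] 0.10817 19.07
0.11 False [ 5.34 -4.93 -2.67] 0.10916 19.52
0.111 False [ 4.97 -5.   -2.7 ] 0.11017 19.98
```

Run:
```python
from creep import *
base=-5.03; s=.111
while s<.125:
    s+=.001
    h=env.move_straight(p+yv*s,speed=.01,force_limit=9)
    a=F(); print(round(s,4),h,a.round(2),tog(monitor.read_tcp_pos()-p)[1].round(5),round(monitor.read_time(),2))
    if h or a[1]<base-3: break
```

```text
0.112 False [ 5.36 -5.25 -2.92] 0.11113 20.43
0.113 False [ 5.31 -6.09 -2.36] 0.11191 20.88
0.114 False [ 4.88 -7.08 -1.97] 0.11255 21.32
0.115 False [ 4.74 -8.49 -1.66] 0.11315 21.77
```

Run:
```python
from creep import *
s=.115
for k in range(8):
    f=F(); need=f[1]+11.4
    print(round(s,4),f.round(2),tog(monitor.read_tcp_pos()-p)[1].round(5),round(monitor.read_time(),2))
    if need<.35: break
    s+=min(.001,need/1.4*.001)
    env.move_straight(p+yv*s,speed=.01,force_limit=9)
env.hold(.5); print(F(20).round(2)); np.save("s.npy",s)
q=monitor.read_joint_pos().copy(); print(q)
```

```text
0.115 [ 5.24 -8.74 -1.71] 0.11316 21.98
0.116 [  5.01 -10.06  -1.23] 0.11374 22.43
0.117 [  4.78 -11.52  -0.77] 0.11432 22.88
[  5.01 -11.42  -0.61]
[ 1.86238022e-02 -1.10238758e-03  1.99871965e+00 -6.84015317e-03
  1.14563248e+00 -9.05977800e-01]
```

```bash
cat >> creep.py <<'E'
def ang():
    R=monitor.read_tool_rot(); return np.arctan2(R[1,0],R[0,0])-g[2]
def go(s,th,x=0.):
    xv=np.array([np.cos(g[2]),np.sin(g[2]),0])
    q=kinematics.ik(p+yv*s+xv*x,rotd(g[2]+th)); assert q is not None
    assert np.abs(q-monitor.read_joint_pos()).max()<.4; env.move_joints(q)
E
python3 - <<'E'
from creep import *
s=float(np.load("s.npy")); th=ang(); print(th, monitor.read_tool_rot().round(4).tolist())
print(np.round(kinematics.ik(p+yv*s,rotd(g[2]+th))-monitor.read_joint_pos(),4))
go(s,th); print(F().round(2),tog(monitor.read_tcp_pos()-p).round(5),monitor.read_ft_torque())
go(s,1.15); print(ang(),F().round(2),tog(monitor.read_tcp_pos()-p).round(5),monitor.read_ft_torque(),monitor.read_time())
E
```

```text
1.2716802107348857 [[0.5999, 0.8001, -0.0015], [0.8001, -0.5999, -0.0063], [-0.0059, 0.0025, -1.0]]
[ 0.0016  0.0003 -0.0004  0.0068 -0.0016 -0.0013]
[  4.58 -11.27  -0.88] [ 4.2000e-04  1.1432e-01 -4.0000e-05] [-2.13369369 -0.30114247  0.00700723]
1.1513049650092588 [  4.65 -11.56  -0.4 ] [ 3.7000e-04  1.1423e-01 -5.0000e-05] [-2.18538926 -0.23504735 -0.02147818] 24.6083
```

Force is stable at about 6.4 N over the sliding baseline. Now I tighten.

Run:
```python
from creep import *
s=float(np.load("s.npy"))
for th in (1.05,.95,.8,.55,.3,.1,0.):
    go(s,th); print(th,ang().round(3),F(6).round(2),tog(monitor.read_tcp_pos()-p).round(5),monitor.read_ft_torque().round(3),round(monitor.read_grip_width(),4),round(monitor.read_time(),2))
```

```text
1.05 1.051 [  4.45 -11.85  -0.35] [ 3.2000e-04  1.1417e-01 -5.0000e-05] [-2.219 -0.202 -0.069] 0.009 24.96
0.95 0.951 [  4.4  -12.22  -0.06] [ 2.8000e-04  1.1413e-01 -3.0000e-05] [-2.272 -0.168 -0.033] 0.0092 25.31
0.8 0.801 [  4.03 -12.     0.14] [ 2.0000e-04  1.1404e-01 -5.0000e-05] [-2.322 -0.094 -0.057] 0.0091 25.68
0.55 0.551 [  3.39 -13.1    0.36] [ 1.0000e-05  1.1391e-01 -7.0000e-05] [-2.41   0.007 -0.092] 0.0094 26.12
0.3 0.302 [  2.97 -12.66   0.92] [-1.0000e-04  1.1387e-01 -2.0000e-05] [-2.41   0.25  -0.055] 0.0094 26.57
0.1 0.101 [  2.52 -13.37   1.9 ] [-3.0000e-04  1.1384e-01 -4.0000e-05] [-2.407  0.327 -0.003] 0.0092 26.98
0.0 0.002 [  2.18 -13.12   1.78] [-4.0000e-04  1.1382e-01 -8.0000e-05] [-2.446  0.401 -0.051] 0.009 27.33
```

Run:
```python
from creep import *
s=float(np.load("s.npy"))
def T(): return np.mean([ (env.hold(.015),monitor.read_ft_torque())[1] for _ in range(10)],0).round(3)
print(T())
for th in (-.04,-.08,-.12,-.16,-.2):
    go(s,th); t=T(); print(th,ang().round(3),F(6).round(2),tog(monitor.read_tcp_pos()-p).round(5),t,round(monitor.read_grip_width(),4),round(monitor.read_time(),2))
    if abs(t[2])>.4: break
```

```text
[-2.408  0.343 -0.064]
-0.04 -0.038 [  1.84 -12.66   1.79] [-3.9000e-04  1.1381e-01 -7.0000e-05] [-2.407  0.381  0.066] 0.009 28.02
-0.08 -0.077 [  2.19 -13.09   1.91] [-4.1000e-04  1.1386e-01 -4.0000e-05] [-2.343  0.384  0.333] 0.0099 28.53
-0.12 -0.116 [  1.69 -12.3    1.35] [-4.0000e-04  1.1411e-01 -3.0000e-05] [-2.141  0.305  0.544] 0.0104 29.05
```

The hard stop is reached: torque climbs from -0.06 to 0.54 N m by -0.116 rad. I unload the arm and then release.

Run:
```python
from creep import *
import cv2
s=float(np.load("s.npy"))
go(s,-.05); print(F(6).round(2),monitor.read_ft_torque().round(3))
for s2 in (.116,.115,.1143):
    go(s2,-.05); print(s2,F(6).round(2),tog(monitor.read_tcp_pos()-p).round(5),monitor.read_ft_torque().round(3))
    if F(4)[1]>-2: break
effector.open_gripper(); env.hold(.1); print(monitor.read_grip_width(),F().round(2),tog(monitor.read_tcp_pos()-p).round(5))
c=monitor.read_tcp_pos().copy(); c[2]+=.12; env.move_straight(c,speed=.12); print(F().round(2))
c[:2]-=.12*np.array([np.cos(g[2]),np.sin(g[2])]); c[2]+=.05; 
try: env.movep(c,monitor.read_tool_rot())
except env.PlanningError as e: print(e)
print(monitor.read_time())
for n in("scene","top"):
    a=optics.capture(n)["pixels"][:,:,::-1]; cv2.imwrite(f"pics/{n}4f.png",a); cv2.imwrite(f"pics/{n}4.png",cv2.resize(a[140:340,200:440],None,fx=3,fy=3,interpolation=cv2.INTER_CUBIC))
```

```text
[  2.19 -12.13   1.38] [-2.152  0.269  0.084]
0.116 [ 2.24 -8.91  0.72] [-3.9000e-04  1.1406e-01 -6.0000e-05] [-1.623  0.056  0.095]
0.115 [ 2.04 -6.16 -0.63] [-3.8000e-04  1.1392e-01 -3.0000e-05] [-1.165 -0.11   0.1  ]
0.1143 [ 1.62 -4.92  0.19] [-3.6000e-04  1.1387e-01 -2.0000e-05] [-1.02   0.049  0.122]
0.09521103785822076 [ 0.09  0.   -0.04] [-0.       0.11431 -0.     ]
[ 0.01  0.2  -0.25]
34.3
```

View pics/scene4.png

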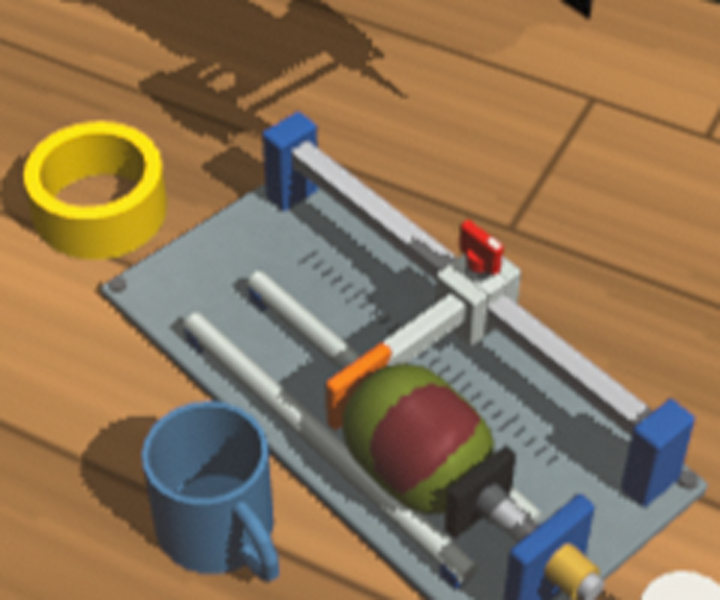

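View pics/top4.png

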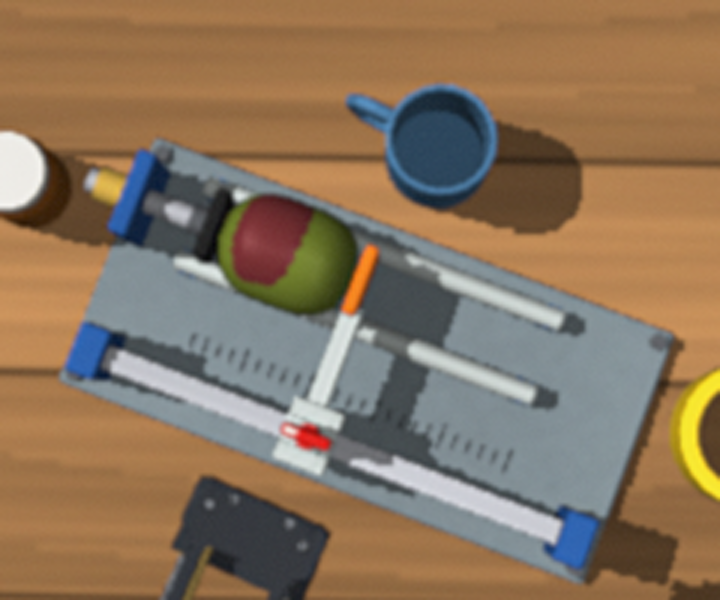

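Mango sits between jaw and pad, the wing lies along the gauge's y, and the mug, tape and jar look unmoved. As a cross-check I measure how far the pad was pushed in, plus any shift of the bystanders.

Run:
```python
from h import *
import cv2
def sh(n,box,b="4f"):
    u0,u1,v0,v1=box
    A=cv2.imread(f"pics/{n}0.png",0).astype(np.float32); B=cv2.imread(f"pics/{n}{b}.png",0).astype(np.float32)
    W=np.eye(2,3,dtype=np.float32)
    cc,W=cv2.findTransformECC(A[v0:v1,u0:u1],B[v0-6:v1+6,u0-6:u1+6],np.array([[1,0,6],[0,1,6]],np.float32),cv2.MOTION_TRANSLATION,(3,200,1e-6)); return W[:,2]-6,round(cc,3)
# expected px shift for 1 mm pad motion
for n in CAM: print(n,"px per mm",(proj(n,g2w(g,(.045,.124,.07)))-proj(n,g2w(g,(.045,.123,.07)))).round(3))
print("scene pad back",sh("scene",(352,373,290,316)))
print("scene pad back2",sh("scene",(356,374,288,320)))
print("top pad+rod",sh("top",(258,276,200,224)))
for n,b in {"mug":(245,295,270,335),"jar":(405,447,330,382),"tape":(205,257,180,225)}.items(): print(n,sh("scene",b))
```

```text
scene px per mm [0.395 0.34 ]
top px per mm [-0.454 -0.171]
scene pad back (array([-0.09257746,  0.25668812], dtype=float32), 0.923)
scene pad back2 (array([0.13961649, 0.29830122], dtype=float32), 0.94)
top pad+rod (array([-1.4825134 , -0.51133966], dtype=float32), 0.982)
mug (array([0.08081245, 0.21766233], dtype=float32), 0.956)
jar (array([0.01465178, 0.04105377], dtype=float32), 0.999)
tape (array([0.0295949 , 0.05280066], dtype=float32), 0.998)
```

Run:
```python
from h import *
import cv2
from scipy.ndimage import map_coordinates
im={(n,t):cv2.imread(f"pics/{n}{t}.png",0).astype(float) for n in CAM for t in("0","4f")}
ys=np.arange(.105,.150,.001)
for n,z,xs in (("top",.084,(.025,.03,.06,.065)),("scene",.084,(.025,.03,.035,.06,.065))):
  for x in xs:
    P=np.array([proj(n,g2w(g,(x,y,z))) for y in ys])
    pr=[map_coordinates(im[n,t],[P[:,1],P[:,0]],order=1) for t in("0","4f")]
    print(n,x); 
    for q in pr: print(" ".join("%d"%v for v in q))
a=[cv2.resize(cv2.imread(f"pics/scene{t}.png")[270:345,335:415],None,fx=5,fy=5,interpolation=cv2.INTER_NEAREST) for t in("0","4f")]
b=[cv2.resize(cv2.imread(f"pics/top{t}.png")[185:235,230:310],None,fx=5,fy=4,interpolation=cv2.INTER_NEAREST) for t in("0","4f")]
cv2.imwrite("pics/cmp.png",np.vstack([np.hstack(a),np.hstack(b)]))
```

```text
top 0.025
70 68 67 67 67 67 67 67 67 68 68 60 51 36 22 15 12 14 18 24 28 30 31 31 33 35 41 47 54 62 67 68 69 67 66 67 68 68 68 69 69 69 69 69 69
80 89 96 103 106 106 105 102 98 90 81 67 52 46 40 30 21 15 12 13 19 26 30 33 34 34 35 36 41 49 57 64 69 69 70 70 71 71 71 72 73 73 73 73 73
top 0.03
71 66 68 69 68 68 68 69 69 68 65 57 48 34 19 14 11 15 21 25 28 30 33 34 34 35 42 49 57 64 67 68 69 70 70 70 70 69 68 69 69 69 69 69 69
72 74 82 89 97 105 108 110 110 108 104 95 86 66 46 31 16 13 13 15 20 25 30 34 34 36 37 39 44 51 58 66 71 72 73 73 72 73 73 73 73 73 72 72 72
top 0.06
72 71 70 70 69 70 70 71 72 72 72 65 51 37 24 12 12 14 19 25 28 31 33 34 35 36 39 44 51 56 59 59 58 61 64 66 67 67 67 67 68 68 69 69 68
68 67 67 67 67 71 77 84 92 96 98 95 88 77 59 40 25 12 11 13 19 25 30 32 34 36 37 38 41 48 55 59 61 66 69 71 71 70 71 72 71 70 70 71 70
top 0.065
108 107 108 113 116 114 110 110 113 115 117 111 99 80 61 47 35 23 25 25 28 30 32 34 38 45 55 69 83 92 101 102 102 101 99 98 96 91 82 75 71 67 67 68 68
63 61 61 61 64 70 78 84 90 96 104 111 119 119 112 101 80 58 39 17 21 23 27 32 33 34 38 43 
[... 938 characters left out ...]
116 114 112 110 108 105 98 84 67 54 49 48 49 49 49 50 50 51 51 51 47 45 44 43 43 43 42 45 50 65 95 127 135 140 142 142
scene 0.06
78 77 76 76 77 78 77 77 77 77 77 77 77 77 78 75 70 62 55 51 50 50 50 50 50 49 48 46 44 44 44 47 52 61 70 76 77 78 77 76 76 76 76 79 86
79 77 76 85 96 108 113 116 116 115 114 113 112 111 107 101 88 72 59 50 47 48 49 50 50 50 50 49 48 46 45 43 43 45 51 59 68 74 76 77 77 78 77 76 76
scene 0.065
77 78 79 79 78 77 77 77 77 77 78 78 78 78 77 74 68 60 53 50 49 50 51 52 51 50 48 46 44 44 43 43 43 44 46 48 49 49 49 49 50 50 50 50 52
72 71 72 75 83 93 101 106 107 107 106 106 106 105 99 90 73 57 47 47 48 49 50 50 50 50 50 50 48 46 44 43 42 42 42 43 45 47 48 50 49 49 49 49 50
```

View pics/cmp.png

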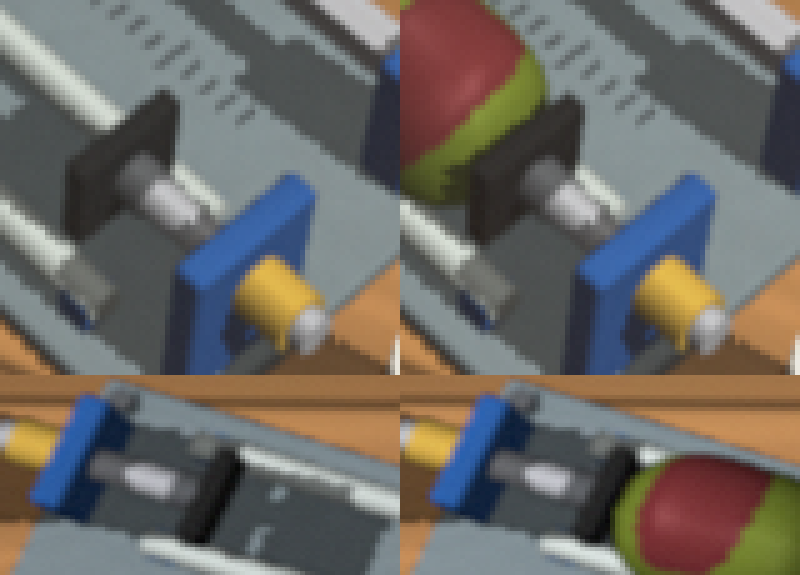

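Both cameras show the back edge of the pad pushed in by about 2.1 mm, individual profiles 1.6–2.3 mm with one outlier near 3. At 3 N/mm that is about 6.3 N, which agrees with the force reading. I hand in.

Run:
```python
from bench import env, monitor
print(monitor.read_contact_force().round(2),monitor.read_time()); env.sign_off(); print("done")
```

```text
[-0.75 -0.3  -0.86] 34.4
the job is handed in; nothing more can be done
done
```

I loosened the wing screw to about 1.3–1.4 rad and slid the collar about 114 mm, pushing the mango against the pad. I then tightened the screw to its hard stop, let go and backed the arm away. The job was handed in at 34.4 s.

- **Squeeze by force:** the push rose about 6.4 N above the steady sliding drag. The jaw itself also carries the mango's friction on the cradle, roughly 2 N more. The tool reading rose further during tightening, to about 13 N including drag. I put that down to the arm, because the tool moved back only about 0.5 mm.
- **Squeeze by camera:** after release the pad stood about 2.1 mm pushed in, which is about 6.3 N at 3 N/mm. Single edge readings mostly ran from 1.6 to 2.3 mm, with one near 3 mm. Two image-registration tries on the pad disagreed (about 0.5 and 3.2 mm). I set them aside because fixed background or the mango was in the patch.
- **Screw:** the twisting moment rose sharply at the hard stop, to 0.54 N m, and the wing lies along the gauge's y.
- **Bystanders:** the jar and tape shifted less than 0.1 px in the images. The mug registered 0.2 px, probably from changed shadows. The robot touched nothing at hand-in.

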